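# Hang the armature level on the drying peg

### The arm

A 6-joint arm with a two-finger parallel gripper is mounted at the origin on the work surface. World frame = base frame: x ahead of the robot, y to its left, z up, the work surface at z = 0. Lengths are in m, angles in rad, forces in N, time in s.
With the tool pointing down it reaches from about 0.3 to 0.875 m from the base axis. Payload 6.4 kg.
Tool frame: the origin (TCP) lies at the very end of the fingers, on their centre line; the grasp point (between the pads) lies 19 mm behind it; z points along the fingers, y is the line along which they close (so a half turn about z gives the same grasp; the last joint's range is limited). The gripper opens to 85 mm and grips with 20 to 120 N. Pads are 22 mm wide; open, the fingers measure 114 mm over their backs; the gripper's body (76 mm by 85 mm) begins 54 mm behind the grasp point. The pads swing forward as they close: fully open they stand 13 mm farther back than shut.
Start: joints at [0.918, 0.181, 1.607, -0, 1.354, -0.206], TCP at [0.248, 0.519, 0.231] pointing down, gripper open.
Joint ranges: [-2.99, 2.99], [-0.89, 2.07], [0.3, 2.58], [-1.14, 4.28], [0, 2.63], [-3.12, 3.12]. Speed limits (rad/s): [2.57, 2.57, 3.01, 3.14, 3.14, 3.14].

### API

Orientations are given as a unit quaternion [w, x, y, z].
In Python, from bench import ctrl gives the robot as it stands.
- The arm moves only by the tool jog_arm, never from a script. Its argument "series" is a list that holds one entry, the list of rows, each a list of 7 numbers: the shift along the tool's x, y, z in mm, then the turn, a rotation vector about the tool's x, y, z in rad, then the finger opening in mm, from 0 to 85.4. In form: [[[tx, ty, tz, rx, ry, rz, gripper], ...]]. A call has exactly 10 rows; each row shifts and turns the commanded pose from where the row before left it, along the tool's axes as they then stand; what a row does not reach is not made up. A row lasts 1/10 s, in which the tool goes at most 50 mm and 8.59 degrees, less where a joint would pass 70% of its speed; a pose out of reach is approached as far as the arm can. A call with a gripper value outside its range is refused whole. The fingers move at their own pace and stop on an object; the grip force is fixed at half the most. Time passes only in rows, so rows that do not move let the fingers close, or fill a call up. It gives the time, the measured TCP pose, the force, the opening and the grip force at its end, in the units of the state.
- ctrl.get_obs(): the state, without advancing time (a new reading comes with each control period).
- ctrl.camera(name): name is "scene" or "top"; returns a dict with "frame" (480x640x3 uint8, blue, green, red), "z_map" (480x640 float32, m along the optical axis (not along the pixel's ray), 0 where there is no reading), "fx", "fy", "cx", "cy" (pixels), "xyz" and "rotation" of the camera in the world. Camera axes: x right, y down, z forward; pixel columns grow to the right and rows downward; lengths in m; the calibration is good to about 2 mm. A picture is of the moment at which its call begins.
- ctrl.hand_in(): hands the job in; it is judged then, once.
The state is a dict: "time_s": time; "q": joint angles; "dq": joint speeds; "joint_efforts": joint torques, N m; "eef_pos": TCP position; "eef_rot": TCP orientation; "wrist_force": force on the tool from outside, world axes, zero at the start; "torque": the same for the moment, N m; "opening": opening from 0.0 (shut) to 1.0 (fully open); "grasp_force": force on a finger pad.
Only numpy, scipy, OpenCV 4.12 (cv2) and the standard library are available. Lean on these libraries where they do the work, as an engineer would, in place of code of your own. Each camera call takes 0.05 s, during which the arm holds its last target. There are 200 camera calls.

### The job

Pick up the plywood armature and hang it on the drying stand's peg, through the one of its five holes that lets it hang most nearly level with its brass weight where it is now. Go gently, feeling for the peg's height; slide it along the peg back to the red collar, let it hang there free and still, and leave the brass weight and the other things on the bench as they are.

Things in the scene. Friction and masses are not known exactly. Their poses are not given: they have to be found in the camera images.
- bracket: The armature: C-shaped plate of light plywood, 10 mm thick (its x), 170 mm wide (y), 190 mm high (z), standing on two dark cross feet (64 x 14 x 10 mm at y = +78 and -78 mm). Origin: centre of its underside, mid thickness. Top bar z = 104 to 190 mm, lower rail z = 10 to 32 mm, joined by a 24 mm wide upright at y = -73 mm. The wood alone weighs 0.14 kg and balances at y = -6 mm, z = 105 mm.
- top_edge (a point): Middle of the armature's top edge (y = 0, z = 190 mm): the top bar can be gripped across its 10 mm thickness anywhere along this edge, best above the hole that is used. The armature may hang either way round. When let go it swings for 2 or 3 seconds before it hangs still.
- weight (a joint): Place (m) of the brass weight's centre along the armature's y: 0 in the middle, range -0.056 to 0.056, different each time. A 0.28 kg brass block, 40 x 26 x 32 mm (x, y, z), clamped on the lower rail with its centre 25 mm above the armature's underside. It stays put in careful handling and must not be shifted.
- hole0 (a point): Centre of a round hole of 18 mm diameter through the top bar, at y = -50 mm, z = 154 mm of the armature, mid thickness (36 mm below the top edge).
- hole1 (a point): The same kind of hole at y = -25 mm.
- hole2 (a point): The same kind of hole at y = 0.
- hole3 (a point): The same kind of hole at y = +25 mm.
- hole4 (a point): The same kind of hole at y = +50 mm.
- stand: The drying stand, fixed to the bench: 120 x 120 x 12 mm steel foot, green post 24 mm square, top at z = 250 mm. Origin: under the post's axis. A level, rigid peg sticks out of the post along the stand's -x at y = 0, held by a black clamp in a vertical slot. Pushing the stand or peg with more than 20 N is forcing it.
- slot_mark (a point): Middle of the slot on the post's front face, 205 mm above the bench, 12 mm in front of the post's axis. The peg's axis is anywhere from 25 mm below to 25 mm above this mark, different each time and not measured: find it by touch (for instance a shut fingertip lowered on the bare rod) or by sight.
- collar_line (a point): Fixed point 85 mm in front of the post's axis (stand x = -85 mm) at the mark's height, not the peg's. Front face of the peg's red collar (26 mm diameter) lies at this x. The peg is bare 8 mm rod from there to x = -129 mm, then a 14 mm diameter knob to x = -137 mm that tapers to a 5 mm nose at x = -147 mm.
- can: Bystander: an open metal can, 74 mm wide, 100 mm high; origin under its centre.
- bowl: Bystander: a plaster bowl, 130 mm wide, 50 mm high; origin under its centre.
- brush: Bystander: a brush lying flat along its x.
There are look-alikes about, which are no part of the job. Several things have the shape of the stand; the one meant has the colours described above.

How it is judged:
By the outcome, as a careful person would: the job done as asked, in the order asked, and still so for the second after the job is handed in, with the robot touching nothing.
It also fails if it takes over 69 s, if anything falls off the work surface, if the arm or the gripper's body presses on something with over 40 N, if the wrist force passes 120 N, or if a joint passes its speed limit or range.

## Working session

There is one attempt and no reset: what is moved stays moved. The work goes in short steps, Python scripts to look and compute and a tool call to move; the robot and the scene stay as the last step left them, time stands still between calls to the robot, and variables do not carry over. Pictures are saved under pics/ and viewed, at most 10 in all, crops included, and the job is handed in when it is done.

Besides the shell and the picture viewer there is one more tool, called after "Emit:" as name(argument=value, ...) on one line, values as JSON. jog_arm: Moves the arm, as the interface text tells. Its arguments: {"type":"object","properties":{"series":{"type":"array"}},"required":["series"]}

```bash
mkdir -p pics; cat > h.py <<'E'
import numpy as np, cv2
from bench import ctrl
def cam(n):
    c=ctrl.camera(n); c['R']=np.array(c['rotation']); c['p']=np.array(c['xyz']); return c
def cloud(c):
    z=c['z_map']; v,u=np.mgrid[0:480,0:640]
    P=np.stack([(u-c['cx'])/c['fx']*z,(v-c['cy'])/c['fy']*z,z],-1)
    W=P@c['R'].T+c['p']; W[z==0]=np.nan; return W
def proj(c,X):
    q=(np.array(X)-c['p'])@c['R']; return q[...,0]/q[...,2]*c['fx']+c['cx'], q[...,1]/q[...,2]*c['fy']+c['cy']
E
python3 - <<'E'
from h import *
for n in('scene','top'):
    c=cam(n); cv2.imwrite(f'pics/{n}0.png',c['frame']); np.savez(f'{n}0.npz',**c); print(n,c['p'],c['R'].tolist(),c['fx'],c['cx'],c['cy'],np.mean(c['z_map']>0))
print(ctrl.get_obs())
E
```

```text
scene [ 0.90883406 -0.33527489  0.84375924] [-0.2645365129057918, 0.8482284173664054, 0.4380628034023324, -0.1364916319303736] 461.9142159106955 315.90631567602134 233.10740667086995 0.9961979166666667
top [ 0.39534938 -0.03453907  1.02468328] [0.049802305081817363, -0.703311248312262, 0.7075524684540164, -0.04735528260514763] 477.3095489095403 323.17263652734476 230.3775564879988 0.9957291666666667
{'time_s': 0.1, 'q': array([ 9.17724641e-01,  1.81489767e-01,  1.60789309e+00, -5.17454542e-05,
        1.35384050e+00, -2.06298059e-01]), 'dq': array([-0.00162232, -0.00166031, -0.00215621, -0.00154803, -0.00014778,
        0.00136795]), 'joint_efforts': array([ 6.99022730e-04, -4.45876229e+01, -3.52241063e+01, -2.77851959e-04,
        4.12868714e-03, -6.15962790e-05]), 'eef_pos': array([0.24811699, 0.51815121, 0.23046853]), 'eef_rot': array([-3.16698141e-04,  2.21528023e-01,  9.75153665e-01, -7.51758940e-04]), 'wrist_force': array([-0.3352302 ,  0.2981824 , -0.87113449]), 'torque': array([-0.00636977, -0.00061879, -0.00930355]), 'grasp_force': 0.0, 'opening': 1.0001620555571076}
```

View pics/scene0.png

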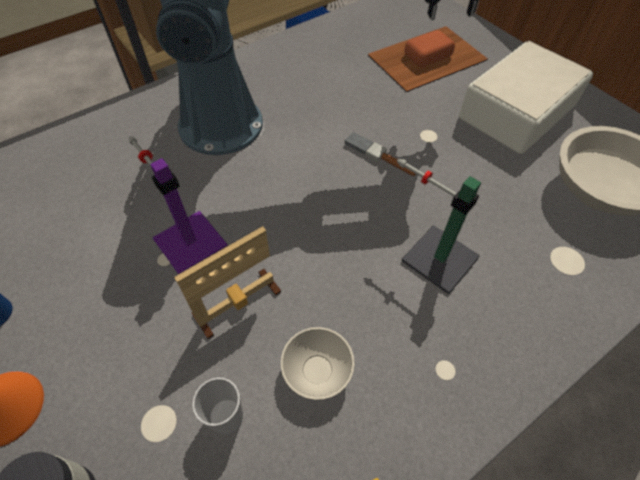

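View pics/top0.png

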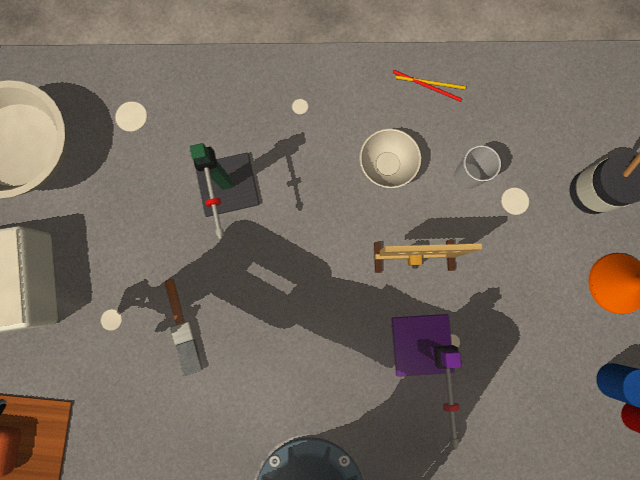

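The scene view shows two stands: green post with dark foot at (455,220) and purple at (180,215). The armature is at (225,285) with its brass weight at (236,295). I also see the plaster bowl at (317,363), the large bowl at (610,170), the can at (216,400) and the brush at (385,155). The top view has the green stand at (215,180), the purple look-alike at (430,350), the armature at (430,253) and the weight at (415,260). The green stand and the one wooden armature match the description.

```bash
cat >> h.py <<'E'
from scipy.spatial.transform import Rotation as Ro
def cam(n):
    c=ctrl.camera(n); w,x,y,z=c['rotation']; c['R']=Ro.from_quat([x,y,z,w]).as_matrix(); c['p']=np.array(c['xyz']); return c
E
python3 - <<'E'
from h import *
S=cam('scene');T=cam('top')
def st(name,P):
    print(name,len(P),'med',np.round(np.median(P,0),4),'min',np.round(np.percentile(P,2,axis=0),4),'max',np.round(np.percentile(P,98,axis=0),4))
for n,c in(('S',S),('T',T)):
    W=cloud(c); hsv=cv2.cvtColor(c['frame'],cv2.COLOR_BGR2HSV); H,s,v=[hsv[...,i].astype(int) for i in range(3)]
    v0,u0=np.mgrid[0:480,0:640]
    bench=W[(s<40)&(W[...,2]<0.03)]; print(n,'bench z',np.median(bench[:,2]))
    roi=((u0>165)&(u0<290)&(v0>220)&(v0<345)) if n=='S' else ((u0>365)&(u0<490)&(v0>235)&(v0<275))
    wood=roi&(H>8)&(H<30)&(s>70)
    bar=W[wood&(W[...,2]>0.115)]; st('bar',bar)
    top=W[wood&(W[...,2]>0.182)]; st('top',top)
    xy=bar[:,:2]; m=xy.mean(0); d=np.linalg.svd(xy-m)[2][0]; d*=np.sign(d[1]); t=(xy-m)@d; k=np.percentile(t,[.5,99.5])
    print(' bar dir',d,'ends',m+d*k[0],m+d*k[1],'len',k[1]-k[0],'maxz',np.percentile(bar[:,2],[98,99.5]))
    br=roi&(H>14)&(H<30)&(s>150)&(W[...,2]<0.06)&(W[...,2]>0.01); st('brass?',W[br])
    roi=((u0>380)&(u0<500)&(v0>150)&(v0<300)) if n=='S' else ((u0>180)&(u0<270)&(v0>130)&(v0<245))
    st('green',W[roi&(H>45)&(H<85)&(s>80)&(W[...,2]>.235)])
    st('red',W[roi&((H<8)|(H>172))&(s>150)&(W[...,2]>.12)])
    rod=roi&(s<60)&(W[...,2]>0.13)&(W[...,2]<.26)&(v>90)
    P=W[rod]; st('rod',P)
    m=np.median(P,0); d=np.linalg.svd(P-m)[2][0]; print(' roddir',d)
    st('foot',W[roi&(W[...,2]<.02)&(W[...,2]>.007)])
c=S['frame'][220:345,165:290]; c2=S['frame'][160:285,390:515]; cv2.imwrite('pics/crop.png',cv2.resize(np.hstack([c,c2]),(800,400),interpolation=cv2.INTER_CUBIC))
E
```

```text
S bench z -0.0013852275301147188
bar 2697 med [ 0.4852 -0.2302  0.1627] min [ 0.4764 -0.3075  0.1166] max [ 0.488  -0.145   0.1904]
top 746 med [ 0.483  -0.2309  0.1885] min [ 0.4755 -0.3079  0.1825] max [ 0.4876 -0.145   0.1912]
 bar dir [-0.02084706  0.99978268] ends [ 0.48617067 -0.30971247] [ 0.48267607 -0.14211852] len 0.16763038595519325 maxz [0.19040436 0.19127262]
brass? 271 med [ 0.4885 -0.2241  0.0393] min [ 0.4656 -0.2354  0.0192] max [ 0.5016 -0.2119  0.0423]
green 204 med [0.6446 0.1722 0.248 ] min [0.6323 0.1643 0.2355] max [0.6547 0.1873 0.2504]
red 65 med [0.5648 0.1556 0.2092] min [0.5583 0.1469 0.1929] max [0.6267 0.169  0.2136]
rod 253 med [0.58   0.1621 0.2031] min [0.5054 0.1433 0.187 ] max [0.6324 0.1752 0.2479]
 roddir [0.97948839 0.20079611 0.01683492]
foot 2565 med [0.6476 0.1697 0.0108] min [0.3588 0.115  0.0076] max [0.7038 0.279  0.0169]
T bench z -0.0011568607753589255
bar 893 med [ 0.4769 -0.2228  0.1875] min [ 0.473  -0.3067  0.1193] max [ 0.4852 -0.1406  0.1916]
top 587 med [ 0.479  -0.2249  0.1888] min [ 0.4737 -0.3067  0.1844] max [ 0.4853 -0.1433  0.1918]
 bar dir [-0.01973904  0.99980517] ends [ 0.47954622 -0.30897437] [ 0.47621825 -0.14040883] len 0.16859838021922172 maxz [0.19155086 0.19213312]
brass? 141 med [ 0.4702 -0.22    0.0393] min [ 0.4604 -0.2336  0.0162] max [ 0.4794 -0.2094  0.0429]
green 208 med [0.6383 0.1777 0.2486] min [0.6267 0.1654 0.2356] max [0.651  0.1899 0.2512]
red 94 med [0.56   0.1589 0.2087] min [0.5549 0.1493 0.1937] max [0.5669 0.1727 0.2143]
rod 278 med [0.5465 0.1584 0.2032] min [0.4988 0.145  0.1992] max [0.6221 0.1768 0.207 ]
 roddir [-0.97613584 -0.21711934  0.00424439]
foot 2079 med [0.6303 0.1624 0.0107] min [0.579  0.116  0.0075] max [0.7012 0.2368 0.0147]
```

View pics/crop.png

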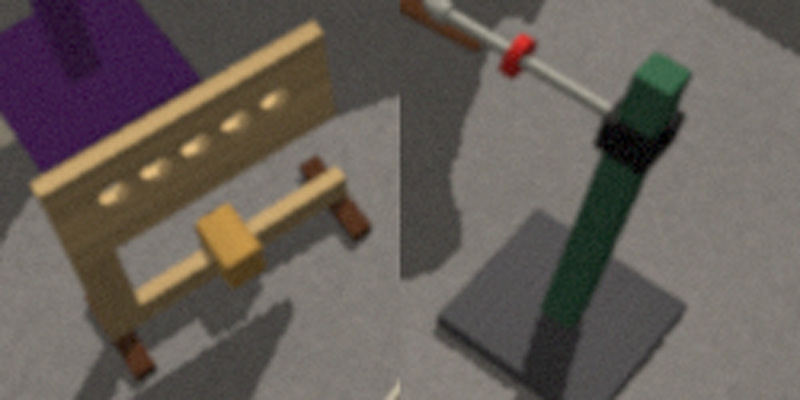

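Left crop: the armature, with its upright at the left (world -y) end and the weight about 2-3 mm from the middle. That puts the balance at about y = 0 mm, so I use hole2. Right crop: the green-post stand with its red collar, which is the right one. Sight puts the peg axis at z ≈ 0.202, and I'll check that by touch.

```bash
cat >> h.py <<'E'
def go(xyz,ydir):
    """tool-frame shift (mm, current axes) and turn (rotvec) to tool down, closing axis along ydir(yaw of +-)"""
    o=ctrl.get_obs(); w,x,y,z=o['eef_rot']; R=Ro.from_quat([x,y,z,w])
    M=R.as_matrix(); d=(np.array(xyz)-o['eef_pos'])
    yd=np.array([np.cos(ydir),np.sin(ydir),0])
    if yd@M[:,1]<0: yd=-yd
    zt=np.array([0,0,-1.]); Rt=np.column_stack([np.cross(yd,zt),yd,zt])
    print('t',o['time_s'],'pos',np.round(o['eef_pos']*1e3,1),'F',np.round(o['wrist_force'],1),'tool x',np.round(M[:,0],3),'y',np.round(M[:,1],3),'\n shift now mm',np.round(M.T@d*1e3,1),'turn',np.round(Ro.from_matrix(M.T@Rt).as_rotvec(),4),'shift after turn',np.round(Rt.T@d*1e3,1))
E
python3 - <<'E'
from h import *
go((.5354,.154,.300),np.radians(12.1))
T=cam('top');S=cam('scene')
# yaw of stand from foot edges + rod
W=cloud(T); v0,u0=np.mgrid[0:480,0:640]
m=((u0>180)&(u0<270)&(v0>130)&(v0<245)&(W[...,2]<.016)&(W[...,2]>.006)&(T['frame'].max(2)<90))
P=W[m][:,:2].astype(np.float32); print('foot rect',cv2.minAreaRect(P))
W2=cloud(S); m=((u0>380)&(u0<500)&(v0>150)&(v0<300)&(W2[...,2]<.016)&(W2[...,2]>.006)&(W2[...,0]>.55)&(W2[...,1]<.26)); print('foot rect S',cv2.minAreaRect(W2[m][:,:2].astype(np.float32)))
W=W
for n,w,c in(('T',W,T),('S',W2,S)):
    s=cv2.cvtColor(c['frame'],cv2.COLOR_BGR2HSV)[...,1]
    q=w[(np.abs(w[...,2]-.202)<.012)&(w[...,0]>.49)&(w[...,0]<.55)&(w[...,1]>.12)&(w[...,1]<.19)]
    q=q[q[:,0]>.515]; f=np.polyfit(q[:,0],q[:,1],1); print(n,'rod y at x=.53',np.polyval(f,.53),'slope',f[0],'top z pct',np.percentile(q[:,2],[50,90]),len(q))
    q=w[(w[...,2]>.05)&(w[...,0]>.25)&(w[...,0]<.5)&(w[...,1]>.15)&(w[...,1]<.7)]; print(q.max(0) if len(q) else '')
E
```

```text
t 0.2 pos [248.2 518.3 230.7] F [-0.4  0.4 -0. ] tool x [-0.902  0.432  0.   ] y [ 0.432  0.902 -0.001] 
 shift now mm [-416.4 -204.5  -69.1] turn [-1.100e-03  3.000e-04  9.128e-01] shift after turn [-416.4  204.4  -69.3]
foot rect ((0.6397870182991028, 0.17849582433700562), (0.12104970216751099, 0.12038760632276535), 12.78024959564209)
foot rect S ((0.6417034268379211, 0.1770164519548416), (0.12046007812023163, 0.1219276487827301), 12.730016708374023)
T rod y at x=.53 0.15361765012762296 slope 0.210742289530317 top z pct [0.20308245 0.20504133] 95
[0.49990444 0.61093458 0.20028965]
S rod y at x=.53 0.15039530616288324 slope 0.2494824496344177 top z pct [0.20271289 0.20501126] 84
[0.49999334 0.699979   0.28540126]
```

Emit:
jog_arm(series=[[[0,0,-35,0,0,0.1288,0],[0,0,-35,0,0,0.1288,0],[0,0,0,0,0,0.1288,0],[0,0,0,0,0,0.1288,0],[0,0,0,0,0,0.1288,0],[0,0,0,0,0,0.1288,0],[0,0,0,0,0,0.1288,0],[-40,20,0,0,0,0,0],[-40,20,0,0,0,0,0],[-40,20,0,0,0,0,0]]])

```text
time_s: 1.3
eef_pos: [0.3338, 0.4137, 0.3012]
eef_rot: [0.0, 0.624, 0.782, 0.0]
wrist_force: [0.4, 0.0, 0.5]
opening: 0.001
grasp_force: 0.0
```

```bash
python3 -c "
from h import *
go((.5354,.154,.230),np.radians(12.75))"
```

```text
t 1.3 pos [333.8 413.7 301.2] F [0.4 0.  0.5] tool x [-0.222  0.975 -0.   ] y [0.975 0.222 0.   ] 
 shift now mm [-298.   138.9   71.2] turn [0.0001 0.0001 0.0014] shift after turn [-297.8  139.3   71.2]
```

Emit:
jog_arm(series=[[[-38,17,0,0,0,0,0],[-38,17,0,0,0,0,0],[-38,17,0,0,0,0,0],[-38,17,0,0,0,0,0],[-38,17,0,0,0,0,0],[-38,18,0,0,0,0,0],[-36,18,0,0,0,0,0],[-34,18,20,0,0,0,0],[0,0,30,0,0,0,0],[0,0,20,0,0,0,0]]])

```text
time_s: 2.3
eef_pos: [0.5347, 0.1533, 0.2292]
eef_rot: [-0.001, 0.625, 0.78, -0.001]
wrist_force: [0.4, -0.0, -0.9]
opening: -0.004
grasp_force: 0.0
```

```bash
python3 -c "
from h import *
go((.5354,.154,.206),np.radians(12.75))"
```

```text
t 2.3 pos [534.7 153.3 229.2] F [ 0.4 -0.  -0.9] tool x [-0.218  0.976  0.   ] y [ 0.976  0.218 -0.002] 
 shift now mm [ 0.5  0.8 23.2] turn [-0.002  -0.0003 -0.0027] shift after turn [ 0.5  0.8 23.2]
```

Emit:
jog_arm(series=[[[0,0,5,0,0,0,0],[0,0,5,0,0,0,0],[0,0,4,0,0,0,0],[0,0,2,0,0,0,0],[0,0,1,0,0,0,0],[0,0,1,0,0,0,0],[0,0,1,0,0,0,0],[0,0,0.5,0,0,0,0],[0,0,0.5,0,0,0,0],[0,0,0,0,0,0,0]]])

```text
time_s: 3.3
eef_pos: [0.5347, 0.1548, 0.2112]
eef_rot: [-0.0, 0.624, 0.781, -0.0]
wrist_force: [-0.3, 0.9, -0.0]
opening: -0.002
grasp_force: 0.0
```

Emit:
jog_arm(series=[[[0,0,0.5,0,0,0,0],[0,0,0.5,0,0,0,0],[0,0,0.5,0,0,0,0],[0,0,0.5,0,0,0,0],[0,0,0.5,0,0,0,0],[0,0,0,0,0,0,0],[0,0,0,0,0,0,0],[0,0,0,0,0,0,0],[0,0,0,0,0,0,0],[0,0,0,0,0,0,0]]])

```text
time_s: 4.3
eef_pos: [0.5347, 0.1548, 0.2088]
eef_rot: [0.0, 0.624, 0.781, -0.0]
wrist_force: [-0.0, 0.4, -0.2]
opening: 0.0
grasp_force: 0.0
```

Emit:
jog_arm(series=[[[0,0,0.5,0,0,0,0],[0,0,0.5,0,0,0,0],[0,0,0.5,0,0,0,0],[0,0,0.3,0,0,0,0],[0,0,0.3,0,0,0,0],[0,0,0,0,0,0,0],[0,0,0,0,0,0,0],[0,0,0,0,0,0,0],[0,0,0,0,0,0,0],[0,0,0,0,0,0,0]]])

```text
time_s: 5.3
eef_pos: [0.5347, 0.1547, 0.2067]
eef_rot: [0.0, 0.624, 0.781, 0.0]
wrist_force: [-0.9, -0.1, -0.2]
opening: -0.002
grasp_force: 0.0
```

Emit:
jog_arm(series=[[[0,0,0.4,0,0,0,0],[0,0,0.3,0,0,0,0],[0,0,0.3,0,0,0,0],[0,0,0,0,0,0,0],[0,0,0,0,0,0,0],[0,0,0,0,0,0,0],[0,0,0,0,0,0,0],[0,0,0,0,0,0,0],[0,0,0,0,0,0,0],[0,0,0,0,0,0,0]]])

```text
time_s: 6.3
eef_pos: [0.5347, 0.1548, 0.2057]
eef_rot: [-0.0, 0.624, 0.781, -0.0]
wrist_force: [-0.3, 1.3, 0.0]
opening: 0.0
grasp_force: 0.0
```

Emit:
jog_arm(series=[[[0,0,0.4,0,0,0,0],[0,0,0.3,0,0,0,0],[0,0,0.3,0,0,0,0],[0,0,0,0,0,0,0],[0,0,0,0,0,0,0],[0,0,0,0,0,0,0],[0,0,0,0,0,0,0],[0,0,0,0,0,0,0],[0,0,0,0,0,0,0],[0,0,0,0,0,0,0]]])

```text
time_s: 7.3
eef_pos: [0.5348, 0.1548, 0.2048]
eef_rot: [0.0, 0.624, 0.781, 0.0]
wrist_force: [-1.2, -1.0, 3.8]
opening: 0.002
grasp_force: 1.7
```

Touch is at a tip height of 0.205, so the peg axis is at about 0.201, which agrees with sight. Next is the armature.

Emit:
jog_arm(series=[[[0,0,-40,0,0,0,0],[0,0,-45,0,0,0,85],[0,0,0,0,0,0.1,85],[0,0,0,0,0,0.1,85],[-44,-7,0,0,0,0,85],[-44,-7,0,0,0,0,85],[-44,-7,0,0,0,0,85],[-44,-7,0,0,0,0,85],[-44,-7,0,0,0,0,85],[-44,-7,0,0,0,0,85]]])

```text
time_s: 8.3
eef_pos: [0.4981, -0.1117, 0.2894]
eef_rot: [0.0, 0.699, 0.715, 0.0]
wrist_force: [0.2, -0.4, -0.0]
opening: 0.993
grasp_force: 0.0
```

```bash
python3 -c "
from h import *
go((.480,-.2253,.205),np.radians(1.15))"
```

```text
t 8.3 pos [ 498.1 -111.7  289.4] F [ 0.2 -0.4 -0. ] tool x [-0.023  1.     0.   ] y [1.    0.023 0.   ] 
 shift now mm [-113.1  -20.7   84.4] turn [ 0.0001 -0.      0.0025] shift after turn [-113.2  -20.4   84.4]
```

Emit:
jog_arm(series=[[[-40,-7,0,0,0,0.0025,85],[-40,-7,0,0,0,0,85],[-33,-7,0,0,0,0,85],[0,0,30,0,0,0,85],[0,0,30,0,0,0,85],[0,0,20,0,0,0,85],[0,0,10,0,0,0,85],[0,0,0,0,0,0,85],[0,0,0,0,0,0,85],[0,0,0,0,0,0,85]]])

```text
time_s: 9.3
eef_pos: [0.4808, -0.224, 0.2012]
eef_rot: [0.001, 0.7, 0.714, 0.0]
wrist_force: [-0.7, -0.2, 0.2]
opening: 0.998
grasp_force: 0.0
```

```bash
python3 - <<'E'
from h import *
go((.480,-.2253,.173),np.radians(1.15))
c=cam('scene'); cv2.imwrite('pics/s1.png',cv2.resize(c['frame'][150:350,130:330],(600,600)))
E
```

```text
t 9.3 pos [ 480.8 -224.   201.2] F [-0.7 -0.2  0.2] tool x [-0.02   1.    -0.002] y [1.    0.02  0.002] 
 shift now mm [-1.3 -0.9 28.2] turn [0.002  0.0016 0.0001] shift after turn [-1.3 -0.9 28.2]
```

View pics/s1.png

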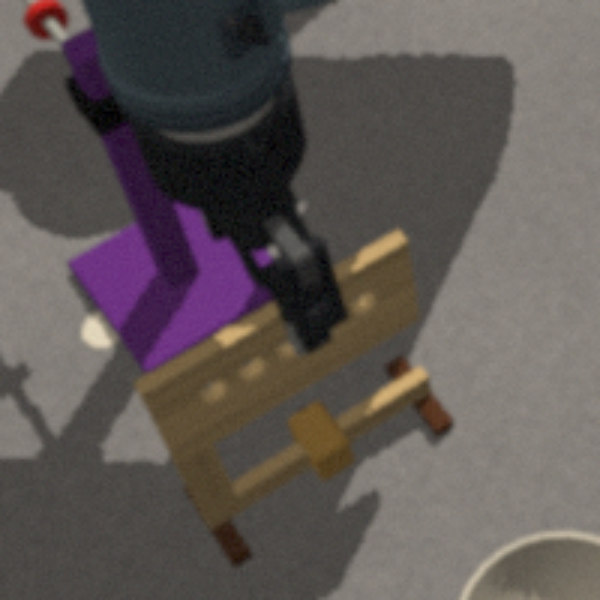

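The open fingers straddle the top bar's middle, with one finger in front at about (320,310) in the crop. I lower and close.

Emit:
jog_arm(series=[[[-1,-1,10,0,0,0,85],[0,0,10,0,0,0,85],[0,0,8,0,0,0,85],[0,0,0,0,0,0,50],[0,0,0,0,0,0,20],[0,0,0,0,0,0,14],[0,0,0,0,0,0,0],[0,0,0,0,0,0,0],[0,0,0,0,0,0,0],[0,0,0,0,0,0,0]]])

```text
time_s: 10.35
eef_pos: [0.4795, -0.2248, 0.1722]
eef_rot: [0.001, 0.7, 0.714, 0.0]
wrist_force: [1.2, 0.3, 1.7]
opening: 0.096
grasp_force: 60.9
```

```bash
python3 -c "
from h import *
go((.480,-.2253,.173),np.radians(1.15)); print(ctrl.get_obs()['opening'],ctrl.get_obs()['grasp_force'])"
```

```text
t 10.35 pos [ 479.5 -224.8  172.2] F [1.2 0.3 1.7] tool x [-0.02   1.    -0.001] y [1.    0.02  0.001] 
 shift now mm [-0.5  0.5 -0.8] turn [ 0.0011  0.0007 -0.0002] shift after turn [-0.5  0.5 -0.8]
0.09633550377337421 60.898054763674736
```

Emit:
jog_arm(series=[[[0,0,-3,0,0,0,0],[0,0,-8,0,0,0,0],[0,0,-15,0,0,0,0],[0,0,-20,0,0,0,0],[0,0,-25,0,0,0,0],[0,0,-20,0,0,0,0],[0,0,-8,0,0,0,0],[0,0,-3,0,0,-0.02,0],[5,1,0,0,0,-0.05,0],[12,2,0,0,0,-0.05,0]]])

```text
time_s: 11.35
eef_pos: [0.4801, -0.2073, 0.2724]
eef_rot: [-0.001, 0.655, 0.755, -0.0]
wrist_force: [0.3, -0.4, -3.4]
opening: 0.101
grasp_force: 60.1
```

Emit:
jog_arm(series=[[[20,3,0,0,0,-0.05,0],[25,5,0,0,0,-0.0325,0],[30,6,0,0,0,0,0],[30,6,0,0,0,0,0],[30,6,0,0,0,0,0],[30,6,0,0,0,0,0],[30,6,0,0,0,0,0],[30,6,0,0,0,0,0],[25,5,0,0,0,0,0],[25,5,0,0,0,0,0]]])

```text
time_s: 12.35
eef_pos: [0.4741, 0.0747, 0.2726]
eef_rot: [-0.001, 0.623, 0.782, -0.0]
wrist_force: [0.6, 0.3, -4.0]
opening: 0.099
grasp_force: 60.1
```

```bash
python3 -c "
from h import *
go((.4651,.1381,.26),np.radians(12.75)); print(ctrl.get_obs()['opening'],ctrl.get_obs()['grasp_force'])"
```

```text
t 12.35 pos [474.1  74.7 272.6] F [ 0.6  0.3 -4. ] tool x [-0.223  0.975  0.001] y [ 0.975  0.223 -0.002] 
 shift now mm [63.8  5.4 12.6] turn [-0.0019 -0.0009  0.0021] shift after turn [63.8  5.2 12.6]
0.09865331050712754 60.12415945529938
```

Emit:
jog_arm(series=[[[18,1,0,0,0,0.002,0],[18,1,5,0,0,0,0],[14,1,10,0,0,0,0],[9,1,13,0,0,0,0],[5,1,13,0,0,0,0],[0,0,8,0,0,0,0],[0,0,4,0,0,0,0],[0,0,0,0,0,0,0],[0,0,0,0,0,0,0],[0,0,0,0,0,0,0]]])

```text
time_s: 13.35
eef_pos: [0.4667, 0.136, 0.2213]
eef_rot: [0.0, 0.625, 0.78, 0.0]
wrist_force: [1.5, -0.2, -3.8]
opening: 0.101
grasp_force: 60.1
```

```bash
python3 - <<'E'
from h import *
go((.4651,.1381,.219),np.radians(12.75))
a=np.radians(12.75); ex=np.array([np.cos(a),np.sin(a),0]); ey=np.array([-np.sin(a),np.cos(a),0]); o=np.array([.6407,.1778,0])
v0,u0=np.mgrid[0:480,0:640]
for n in('scene','top'):
    c=cam(n); W=cloud(c)-o; X=W@ex; Y=W@ey; Z=W[...,2]
    hsv=cv2.cvtColor(c['frame'],cv2.COLOR_BGR2HSV); H,s=hsv[...,0],hsv[...,1]
    m=(H>8)&(H<30)&(s>70)&(abs(X+.18)<.03)&(abs(Y)<.12)&(Z>.155)&(Z<.25)
    y=Y[m]; x=X[m]; f=np.polyfit(y,x,1)
    print(n,'plate y',np.percentile(y,[.5,99.5]),'mid',np.percentile(y,[.5,99.5]).mean(),'x',np.median(x),'slope',f[0],'z',np.percentile(Z[m],[1,99]))
    for k in((-.137,-.131,'knob'),(-.127,-.087,'rod'),(-.085,-.08,'col')):
        q=(X>k[0])&(X<k[1])&(abs(Y)<.02)&(abs(Z-.201)<.02)
        if q.sum(): print(' ',k[2],q.sum(),'y',np.median(Y[q]),np.percentile(Y[q],[2,98]),'z',np.median(Z[q]),np.percentile(Z[q],[2,98]))
    q=(H>14)&(H<30)&(s>140)&(abs(X+.18)<.04)&(abs(Y)<.04)&(Z>.05)&(Z<.1); print(' brass y',np.percentile(Y[q],[2,98]) if q.sum() else '')
    u,v=proj(c,o+ex*-.15+np.array([0,0,.2])); u,v=int(u),int(v); print(u,v)
    cv2.imwrite(f'pics/{n}2.png',cv2.resize(c['frame'][max(v-80,0):v+80,max(u-80,0):u+80],(600,600),interpolation=cv2.INTER_CUBIC))
E
```

```text
t 13.35 pos [466.7 136.  221.3] F [ 1.5 -0.2 -3.8] tool x [-0.218  0.976 -0.   ] y [0.976 0.218 0.001] 
 shift now mm [ 2.4 -1.1  2.3] turn [ 0.0012  0.0003 -0.0028] shift after turn [ 2.4 -1.1  2.3]
scene plate y [-0.09053554  0.07726605] mid -0.006634745402147965 x -0.17372438918828959 slope 0.009405503409982556 z [0.15605705 0.2400388 ]
  knob 23 y -0.004355666350795855 [-0.00743003  0.00483307] z 0.2047157835964185 [0.19782067 0.20773581]
  rod 90 y -0.002591539980252707 [-0.00521781  0.00264259] z 0.20223701828638063 [0.19783924 0.20579802]
  col 33 y -0.008848013416328215 [-0.01376897  0.00522539] z 0.20813464369730272 [0.19389172 0.21357876]
 brass y [-0.01583442  0.01052531]
395 159
top plate y [-0.08803181 -0.0030304 ] mid -0.04553110617886422 x -0.1840087377765642 slope -0.03093069722778757 z [0.15645995 0.24081139]
 brass y [-0.01307315  0.01450311]
221 239
```

View pics/scene2.png

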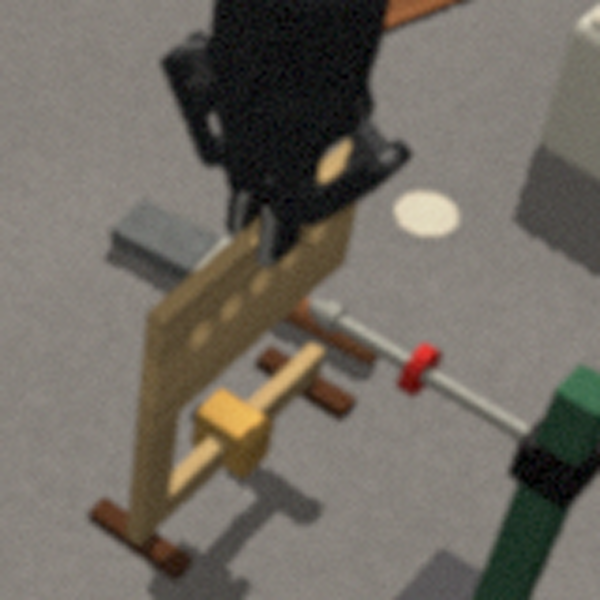

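The crop shows the armature held square before the peg nose at about (320,308), with the finger in front of hole2/3. The plate sits a few mm toward -y, so I shift it and re-measure.

Emit:
jog_arm(series=[[[1,0,0.5,0,0,0,0],[1,0,0.5,0,0,0,0],[1,0,0.5,0,0,0,0],[1,0,0.5,0,0,0,0],[0,3,0,0,0,0,0],[0,3,0,0,0,0,0],[0,3,0,0,0,0,0],[0,3,0,0,0,0,0],[0,2,0,0,0,0,0],[0,0,0,0,0,0,0]]])

```text
time_s: 14.45
eef_pos: [0.4792, 0.1433, 0.2187]
eef_rot: [0.0, 0.625, 0.781, 0.0]
wrist_force: [0.1, 0.1, -4.6]
opening: 0.101
grasp_force: 60.1
```

```bash
cat > m.py <<'E'
from h import *
a=np.radians(12.75); ex=np.array([np.cos(a),np.sin(a),0]); ey=np.array([-np.sin(a),np.cos(a),0]); o=np.array([.6407,.1778,0])
p=ctrl.get_obs()['eef_pos']-o; print('tcp in stand mm',np.round([p@ex*1e3,p@ey*1e3,p[2]*1e3],1),ctrl.get_obs()['wrist_force'])
xc=p@ex; c=cam('scene'); W=cloud(c)-o; X=W@ex; Y=W@ey; Z=W[...,2]
hsv=cv2.cvtColor(c['frame'],cv2.COLOR_BGR2HSV); H,s=hsv[...,0],hsv[...,1]
wood=(H>8)&(H<30)&(s>70)&(abs(X-xc)<.03)&(abs(Y)<.12)&(Z>.06)
fr=wood&(abs(X-xc-.006)<.006)
b=p[2]-.172  # armature underside
L=[];
for z in np.arange(b+.04,b+.185,.008):
    q=fr&(abs(Z-z)<.004); L.append((z,Y[q].min() if q.sum() else np.nan))
L=np.array(L); f=np.polyfit(L[:,0],L[:,1],1); print('left edge y at hole',np.polyval(f,b+.154),'tilt',f[0],'plate mid',np.polyval(f,b+.154)+.085, 'pts',np.round(L[::3,1],4))
R=[Y[fr&(abs(Z-z)<.004)].max() for z in np.arange(b+.11,b+.18,.01)]; print('right',np.round(R,4))
T=[]; 
for y in np.arange(-.08,.08,.01):
    q=wood&(abs(Y-y)<.004)&(Z>b+.15)
    if q.sum()>5: T.append((y,Z[q].max()))
T=np.array(T); print('top edge',np.round(T[:,1],4).tolist(),np.polyfit(T[:,0],T[:,1],1))
q=wood&(Z>b+.1); A=np.c_[Y[q],Z[q],np.ones(q.sum())]; print('plane x=',np.linalg.lstsq(A[abs(X[q]-xc-.006)<.005],X[q][abs(X[q]-xc-.006)<.005],rcond=None)[0])
for k in((-.137,-.131,'knob'),(-.127,-.087,'rod')):
    q=(X>k[0])&(X<k[1])&(abs(Y)<.02)&(abs(Z-.201)<.02)
    if q.sum(): print(k[2],q.sum(),'y range',Y[q].min(),Y[q].max(),'z range',Z[q].min(),Z[q].max())
E
python3 m.py
```

```text
tcp in stand mm [-165.1    2.   218.7] [ 0.07378956  0.13968107 -4.62152509]
left edge y at hole -0.08577924220440276 tilt 0.00294770604749755 plate mid -0.000779242204402758 pts [-0.0852 -0.0864 -0.086  -0.0867 -0.0855 -0.0857 -0.085 ]
right [ 0.0802  0.084   0.083   0.0836  0.0791  0.0381 -0.0077  0.0627]
top edge [0.2378, 0.2368, 0.2369, 0.2367, 0.3888, 0.427, 0.3482, 0.3335, 0.2422, 0.2829, 0.2369, 0.2362, 0.2387] [-0.22542708  0.28033406]
plane x= [ 0.00273815 -0.0081904  -0.15841713]
knob 21 y range -0.008497403495932754 0.004159250114265255 z range 0.19907931831302872 0.2079509416982619
rod 90 y range -0.006029074608159226 0.00416755687133598 z range 0.19673926323959545 0.20545853322052987
```

Plate mid (-0.9 mm) and peg (about -1.3 mm) now line up in the same view, level and square. I advance gently.

Emit:
jog_arm(series=[[[0,2.5,0,0,0,0,0],[0,2.5,0,0,0,0,0],[0,2.5,0,0,0,0,0],[0,2.5,0,0,0,0,0],[0,2.5,0,0,0,0,0],[0,2.5,0,0,0,0,0],[0,2.5,0,0,0,0,0],[0,1,0,0,0,0,0],[0,0,0,0,0,0,0],[0,0,0,0,0,0,0]]])

```text
time_s: 15.5
eef_pos: [0.4969, 0.1474, 0.2186]
eef_rot: [-0.0, 0.625, 0.781, -0.0]
wrist_force: [0.3, -0.3, -3.3]
opening: 0.099
grasp_force: 60.1
```

Emit:
jog_arm(series=[[[0,1,0,0,0,0,0],[0,1,0,0,0,0,0],[0,1,0,0,0,0,0],[0,1,0,0,0,0,0],[0,1,0,0,0,0,0],[0,1,0,0,0,0,0],[0,1,0,0,0,0,0],[0,1,0,0,0,0,0],[0,0,0,0,0,0,0],[0,0,0,0,0,0,0]]])

```text
time_s: 16.5
eef_pos: [0.5047, 0.1491, 0.2187]
eef_rot: [-0.0, 0.625, 0.781, -0.0]
wrist_force: [-0.3, -0.2, -4.3]
opening: 0.099
grasp_force: 60.1
```

```bash
python3 -c "
from h import *
print(np.mean([ctrl.get_obs()['wrist_force'] for _ in range(3)],0))
c=cam('top');cv2.imwrite('pics/t3.png',cv2.resize(c['frame'][150:290,130:290],(640,560)))
c=cam('scene');cv2.imwrite('pics/s3.png',cv2.resize(c['frame'][110:250,340:500],(640,560)))"; python3 m.py | sed -n 1,3p
```

```text
[-0.29158164 -0.2292224  -4.32910475]
tcp in stand mm [-139.     2.   218.7] [ 0.76507493 -0.03467062 -3.74770272]
left edge y at hole -0.08622906492983076 tilt -0.004355173462304129 plate mid -0.001229064929830756 pts [-0.0859 -0.0862 -0.0863 -0.0864 -0.0859 -0.0868 -0.0858]
right [ 0.0834  0.0828  0.0843  0.0793  0.0428  0.0389 -0.0054]
```

View pics/s3.png

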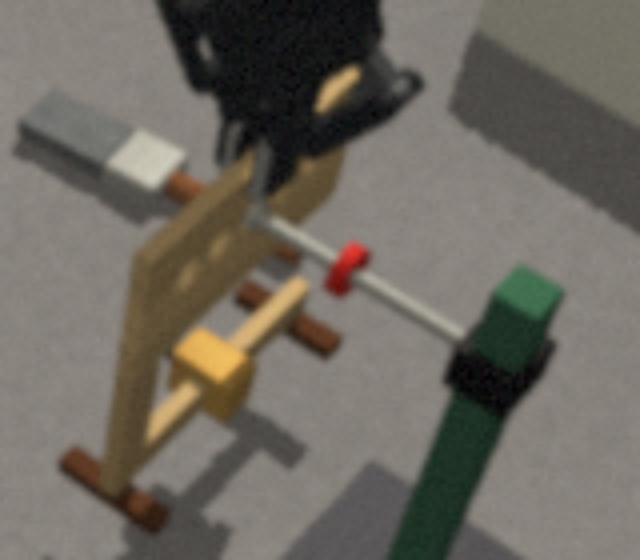

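The peg enters hole2 (holes 0 and 1 show to its left at (185,275) and (218,245)) with no side force. I slide on.

Emit:
jog_arm(series=[[[0,1.5,0,0,0,0,0],[0,1.5,0,0,0,0,0],[0,1.5,0,0,0,0,0],[0,1.5,0,0,0,0,0],[0,2,0,0,0,0,0],[0,2,0,0,0,0,0],[0,2,0,0,0,0,0],[0,2,0,0,0,0,0],[0,2,0,0,0,0,0],[0,0,0,0,0,0,0]]])

```text
time_s: 17.65
eef_pos: [0.5206, 0.1526, 0.2187]
eef_rot: [0.0, 0.625, 0.781, 0.0]
wrist_force: [0.1, -0.2, -4.1]
opening: 0.1
grasp_force: 60.1
```

Emit:
jog_arm(series=[[[0,2.5,0,0,0,0,0],[0,2.5,0,0,0,0,0],[0,2.5,0,0,0,0,0],[0,2.5,0,0,0,0,0],[0,2.5,0,0,0,0,0],[0,2.5,0,0,0,0,0],[0,2.5,0,0,0,0,0],[0,2,0,0,0,0,0],[0,1,0,0,0,0,0],[0,0,0,0,0,0,0]]])

```text
time_s: 18.65
eef_pos: [0.5405, 0.1571, 0.2187]
eef_rot: [-0.0, 0.625, 0.781, -0.0]
wrist_force: [0.1, -0.9, -4.5]
opening: 0.098
grasp_force: 60.1
```

```bash
python3 m.py | sed -n 1,3p
```

```text
tcp in stand mm [-102.3    2.   218.7] [ 0.0595151  -0.91604887 -4.45429184]
left edge y at hole -0.08622762165470743 tilt -0.001430727561390212 plate mid -0.0012276216547074253 pts [-0.0858 -0.0865 -0.0862 -0.0862 -0.0865 -0.0865 -0.0863]
right [0.0809 0.082  0.0788 0.0674 0.0527 0.0384 0.0851]
```

Emit:
jog_arm(series=[[[0,2,0,0,0,0,0],[0,2,0,0,0,0,0],[0,1.5,0,0,0,0,0],[0,1.5,0,0,0,0,0],[0,1,0,0,0,0,0],[0,1,0,0,0,0,0],[0,0.5,0,0,0,0,0],[0,0.5,0,0,0,0,0],[0,0,0,0,0,0,0],[0,0,0,0,0,0,0]]])

```text
time_s: 19.7
eef_pos: [0.5501, 0.1593, 0.2187]
eef_rot: [-0.0, 0.625, 0.781, -0.0]
wrist_force: [-0.8, 0.2, -4.8]
opening: 0.1
grasp_force: 60.1
```

Emit:
jog_arm(series=[[[0,0.5,0,0,0,0,0],[0,0,0,0,0,0,0],[0,0.5,0,0,0,0,0],[0,0,0,0,0,0,0],[0,0,0,0,0,0,0],[0,0,0,0,0,0,0],[0,0,0,0,0,0,0],[0,0,0,0,0,0,0],[0,0,0,0,0,0,0],[0,0,0,0,0,0,0]]])

```text
time_s: 20.7
eef_pos: [0.5511, 0.1595, 0.2187]
eef_rot: [-0.0, 0.625, 0.781, -0.0]
wrist_force: [-0.1, -0.2, -4.6]
opening: 0.1
grasp_force: 60.1
```

```bash
python3 m.py | sed -n 1,1p
```

```text
tcp in stand mm [-91.4   2.  218.7] [-0.10789051 -0.24892993 -4.59195166]
```

Emit:
jog_arm(series=[[[0,0.5,0,0,0,0,0],[0,0,0,0,0,0,0],[0,0.3,0,0,0,0,0],[0,0,0,0,0,0,0],[0,0,0,0,0,0,0],[0,0,0,0,0,0,0],[0,0,0,0,0,0,0],[0,0,0,0,0,0,0],[0,0,0,0,0,0,0],[0,0,0,0,0,0,0]]])

```text
time_s: 21.75
eef_pos: [0.5519, 0.1597, 0.2187]
eef_rot: [-0.0, 0.625, 0.781, -0.0]
wrist_force: [0.2, -0.2, -3.8]
opening: 0.098
grasp_force: 60.1
```

Emit:
jog_arm(series=[[[0,0.4,0,0,0,0,0],[0,0,0,0,0,0,0],[0,0.3,0,0,0,0,0],[0,0,0,0,0,0,0],[0,0,0,0,0,0,0],[0,0,0,0,0,0,0],[0,0,0,0,0,0,0],[0,0,0,0,0,0,0],[0,0,0,0,0,0,0],[0,0,0,0,0,0,0]]])

```text
time_s: 22.75
eef_pos: [0.5526, 0.1598, 0.2187]
eef_rot: [-0.0, 0.625, 0.781, -0.0]
wrist_force: [-0.5, 0.3, -3.9]
opening: 0.102
grasp_force: 60.1
```

Emit:
jog_arm(series=[[[0,0.4,0,0,0,0,0],[0,0,0,0,0,0,0],[0,0.3,0,0,0,0,0],[0,0,0,0,0,0,0],[0,0,0,0,0,0,0],[0,0,0,0,0,0,0],[0,0,0,0,0,0,0],[0,0,0,0,0,0,0],[0,0,0,0,0,0,0],[0,0,0,0,0,0,0]]])

```text
time_s: 23.75
eef_pos: [0.5527, 0.1599, 0.2186]
eef_rot: [-0.0, 0.625, 0.781, -0.001]
wrist_force: [-5.6, -0.7, -0.3]
opening: 0.103
grasp_force: 60.5
```

Emit:
jog_arm(series=[[[0,0.4,0,0,0,0,0],[0,0,0,0,0,0,0],[0,0.3,0,0,0,0,0],[0,0,0,0,0,0,0],[0,0,0,0,0,0,0],[0,0,0,0,0,0,0],[0,0,0,0,0,0,0],[0,0,0,0,0,0,0],[0,0,0,0,0,0,0],[0,0,0,0,0,0,0]]])

```text
time_s: 24.75
eef_pos: [0.5528, 0.1599, 0.2186]
eef_rot: [-0.001, 0.625, 0.781, -0.001]
wrist_force: [-7.9, -1.3, 0.2]
opening: 0.104
grasp_force: 60.7
```

Collar contact felt. I relax the push and lower gently.

Emit:
jog_arm(series=[[[0,-0.7,0,0,0,0,0],[0,-0.6,0,0,0,0,0],[0,0,0.5,0,0,0,0],[0,0,0.5,0,0,0,0],[0,0,0.5,0,0,0,0],[0,0,0.5,0,0,0,0],[0,0,0.5,0,0,0,0],[0,0,0.5,0,0,0,0],[0,0,0,0,0,0,0],[0,0,0,0,0,0,0]]])

```text
time_s: 25.75
eef_pos: [0.5526, 0.1599, 0.2155]
eef_rot: [-0.0, 0.625, 0.781, -0.0]
wrist_force: [-3.6, -1.1, -3.2]
opening: 0.097
grasp_force: 60.3
```

Emit:
jog_arm(series=[[[0,0,0.4,0,0,0,0],[0,0,0.3,0,0,0,0],[0,0,0.3,0,0,0,0],[0,0,0,0,0,0,0],[0,0,0,0,0,0,0],[0,0,0,0,0,0,0],[0,0,0,0,0,0,0],[0,0,0,0,0,0,0],[0,0,0,0,0,0,0],[0,0,0,0,0,0,0]]])

```text
time_s: 26.75
eef_pos: [0.5527, 0.1598, 0.2147]
eef_rot: [0.0, 0.625, 0.781, -0.0]
wrist_force: [-3.4, -1.2, -2.3]
opening: 0.096
grasp_force: 60.3
```

Emit:
jog_arm(series=[[[0,0,0.3,0,0,0,0],[0,0,0.3,0,0,0,0],[0,0,0,0,0,0,0],[0,0,0,0,0,0,0],[0,0,0,0,0,0,0],[0,0,0,0,0,0,0],[0,0,0,0,0,0,0],[0,0,0,0,0,0,0],[0,0,0,0,0,0,0],[0,0,0,0,0,0,0]]])

```text
time_s: 27.75
eef_pos: [0.5527, 0.1598, 0.2143]
eef_rot: [0.0, 0.625, 0.781, 0.0]
wrist_force: [-4.5, -1.0, -0.7]
opening: 0.105
grasp_force: 61.6
```

```bash
python3 m.py | sed -n 1,4p
```

```text
tcp in stand mm [-89.8   1.9 214.3] [-4.52929841 -1.02235542 -0.71932729]
left edge y at hole -0.08614510550385458 tilt 0.0032636742969005474 plate mid -0.0011451055038545765 pts [-0.0859 -0.0865 -0.0864 -0.0864 -0.0859 -0.0857 -0.0863]
right [ 0.0826  0.0825  0.0715  0.0611 -0.0105  0.0795  0.0833]
top edge [0.2331, 0.2325, 0.491, 0.233, 0.3796, 0.4082, 0.459, 0.3148, 0.2403, 0.2761, 0.2303, 0.233, 0.2297] [-0.67159204  0.29587022]
```

Emit:
jog_arm(series=[[[0,-0.3,0,0,0,0,0],[0,0,0,0,0,0,14],[0,0,0,0,0,0,16],[0,0,0,0,0,0,18],[0,0,0,0,0,0,20],[0,0,0,0,0,0,20],[0,0,0,0,0,0,20],[0,0,0,0,0,0,20],[0,0,0,0,0,0,20],[0,0,0,0,0,0,20]]])

```text
time_s: 28.8
eef_pos: [0.5524, 0.1598, 0.2141]
eef_rot: [-0.0, 0.625, 0.781, 0.0]
wrist_force: [-0.2, -0.6, 0.3]
opening: 0.23
grasp_force: 0.0
```

```bash
python3 m.py | sed -n 1,4p; python3 -c "
from h import *
c=cam('scene');cv2.imwrite('pics/s4.png',cv2.resize(c['frame'][120:280,340:500],(600,600)))"
```

```text
tcp in stand mm [-90.1   1.9 214.1] [-0.24136396 -0.61155434  0.26556952]
left edge y at hole -0.08604145125279429 tilt -0.0005737821812223841 plate mid -0.0010414512527942843 pts [-0.0864 -0.0869 -0.0863 -0.086  -0.0867 -0.0859 -0.0857]
right [ 0.0789  0.0755  0.0685  0.0607 -0.0099  0.0845  0.0816]
top edge [0.2321, 0.2326, 0.4918, 0.4904, 0.375, 0.4206, 0.2793, 0.3124, 0.2417, 0.2808, 0.2299, 0.2304] [-0.9009747   0.30157251]
```

View pics/s4.png

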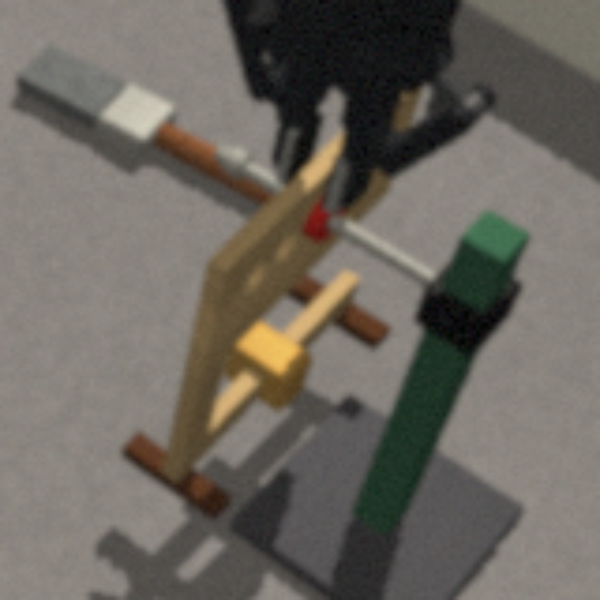

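The armature hangs level on the peg, against the red collar at (317,222), and the fingers are clear on both sides. I raise straight up.

Emit:
jog_arm(series=[[[0,0,-2,0,0,0,20],[0,0,-4,0,0,0,20],[0,0,-6,0,0,0,24],[0,0,-8,0,0,0,28],[0,0,-15,0,0,0,30],[0,0,-20,0,0,0,30],[0,0,-20,0,0,0,30],[0,0,-20,0,0,0,30],[0,0,-10,0,0,0,30],[0,0,0,0,0,0,30]]])

```text
time_s: 29.9
eef_pos: [0.5533, 0.1599, 0.3217]
eef_rot: [0.002, 0.625, 0.781, 0.001]
wrist_force: [-0.1, 0.1, 0.4]
opening: 0.353
grasp_force: 0.0
```

Emit:
jog_arm(series=[[[0,0,0,0,0,0,30],[0,0,0,0,0,0,30],[0,0,0,0,0,0,30],[0,0,0,0,0,0,30],[0,0,0,0,0,0,30],[0,0,0,0,0,0,30],[0,0,0,0,0,0,30],[0,0,0,0,0,0,30],[0,0,0,0,0,0,30],[0,0,0,0,0,0,30]]])

```text
time_s: 30.9
eef_pos: [0.5524, 0.1598, 0.3191]
eef_rot: [0.0, 0.625, 0.781, 0.0]
wrist_force: [-0.3, 0.3, 0.1]
opening: 0.354
grasp_force: 0.0
```

Emit:
jog_arm(series=[[[0,0,0,0,0,0,30],[0,0,0,0,0,0,30],[0,0,0,0,0,0,30],[0,0,0,0,0,0,30],[0,0,0,0,0,0,30],[0,0,0,0,0,0,30],[0,0,0,0,0,0,30],[0,0,0,0,0,0,30],[0,0,0,0,0,0,30],[0,0,0,0,0,0,30]]])

```text
time_s: 31.9
eef_pos: [0.5524, 0.1598, 0.3191]
eef_rot: [-0.0, 0.625, 0.781, -0.0]
wrist_force: [0.2, -0.5, -0.4]
opening: 0.349
grasp_force: 0.0
```

Emit:
jog_arm(series=[[[0,0,0,0,0,0,30],[0,0,0,0,0,0,30],[0,0,0,0,0,0,30],[0,0,0,0,0,0,30],[0,0,0,0,0,0,30],[0,0,0,0,0,0,30],[0,0,0,0,0,0,30],[0,0,0,0,0,0,30],[0,0,0,0,0,0,30],[0,0,0,0,0,0,30]]])

```text
time_s: 32.9
eef_pos: [0.5524, 0.1598, 0.3191]
eef_rot: [0.0, 0.625, 0.781, 0.0]
wrist_force: [-0.0, 0.2, -0.6]
opening: 0.349
grasp_force: 0.0
```

```bash
python3 - <<'E'
from h import *
a=np.radians(12.75); ex=np.array([np.cos(a),np.sin(a),0]); ey=np.array([-np.sin(a),np.cos(a),0]); o=np.array([.6407,.1778,0])
for n in('scene','top','scene'):
    c=cam(n); W=cloud(c)-o; X=W@ex;Y=W@ey;Z=W[...,2]; hsv=cv2.cvtColor(c['frame'],cv2.COLOR_BGR2HSV)
    w=(hsv[...,0]>8)&(hsv[...,0]<30)&(hsv[...,1]>70)&(abs(X+.09)<.03)&(abs(Y)<.1)&(Z<.25)&(Z>.14)
    q=np.array([(y,np.percentile(Z[w&(abs(Y-y)<.004)],97),np.median(X[w&(abs(Y-y)<.004)&(Z>.2)])) for y in np.arange(-.075,.08,.015) if (w&(abs(Y-y)<.004)&(Z>.2)).sum()>3])
    print(n,'level slope',np.polyfit(q[:,0],q[:,1],1),'x slope',np.polyfit(q[:,0],q[:,2],1),'X range',np.percentile(X[w],[3,97]))
    if n=='scene': f=c['frame']
cv2.imwrite('pics/s5.png',f)
E
```

```text
scene level slope [0.00143104 0.23163605] x slope [ 0.00017207 -0.08528012] X range [-0.09361728 -0.08366328]
top level slope [-9.74787195e-05  2.32080765e-01] x slope [-0.00861654 -0.09444651] X range [-0.09616097 -0.08632987]
scene level slope [-0.00101029  0.23160335] x slope [ 0.0023482  -0.08512728] X range [-0.09356313 -0.08374229]
```

View pics/s5.png

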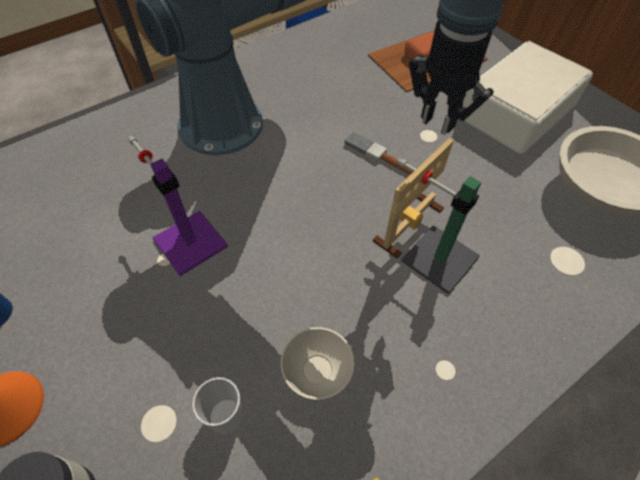

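The armature at (415,195) hangs level and still against the red collar at (428,177). The gripper is clear above, and the bowl, can and brush are where they were.

```bash
python3 -c "
from bench import ctrl
print(ctrl.hand_in())"
```

```text
the job is handed in; nothing more can be done
None
```

The armature hangs level and still on the green stand's peg through hole2, against the red collar, with the robot clear and the other things on the bench untouched; the job was handed in at about 33 s.

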